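Press a filter cassette shut in a ratchet clamp press

TASK

Pump the ratchet clamp's trigger until its jaw has pressed the cap of the filter cassette fully home, easing off as soon as the trigger goes firm because too hard a squeeze cracks the cassette. Then press the release tab so that the jaw springs all the way back, leaving the closed cassette lying in its cradle. Work only the trigger and the release tab: do not touch the jaw or the cassette, and leave the dish, bottle and slide box where they are.

Things in the scene. Friction and masses are not known exactly. Their poses are not given: they have to be found in the camera images.
- clamp: Bench ratchet clamp press, screwed down on a base plate 360 x 100 x 12 mm. Origin on the work surface under the grey ratchet housing (95 x 38 mm, top 88 mm up); x along the steel bar, the way the jaw closes, from the trigger to the cassette; z up. The plate reaches from x = -150 to +210 mm; a cradle at x = +120 to 158 mm carries the cassette before an end stop whose place varies by 5 mm.
- trigger_pad (a point): Centre of the top of the black trigger pad, 36 x 32 mm, on a dark steel lever; at rest at x = -128 mm, z = 124 mm of the clamp's frame. Pushed straight down it travels 40 mm (3 mm sideways) to a hard stop; a spring lifts it. A full stroke drives the jaw 11 mm (the first 15 mm of pad travel are lost); a pawl holds the jaw on teeth 10 mm apart, so it falls back to the last tooth between strokes.
- trigger (a joint): Trigger lever angle: 0 up, 0.40 rad fully down. Push on the pad when moved slowly: about 3 to 9 N on a free stroke (it dips as teeth click), 9 to 13 N while the cap goes on; once the cap is home it climbs 1.5 to 2 N per mm of pad travel, and above about 19 N the cassette cracks (jaw force over 30 N). At the hard stop the push climbs without loading the jaw.
- release_tab (a point): Centre of the top of the steel release tab, 28 x 26 mm, above the housing; at rest at x = +26 mm, z = 107 mm of the clamp's frame. Pushed down 7 mm (about 4 N, then a hard stop) with the trigger up, it frees the jaw, which springs back in about half a second: hold it down that long. It also twitches as teeth click past.
- jaw: Steel bar with a dark jaw block (40 wide, 44 high) and a round rubber pad 32 mm across. Its axes are the clamp's and its origin coincides with the clamp's when fully back, so its x in the clamp's frame is the jaw's advance, 0 to 60 mm. The pad's face is at x = +70, z = 43 mm of its own frame. A light spring pulls it back.
- cassette: Round plastic filter cassette 40 mm across, lying loose in the V cradle with its axis along the clamp's x, 43 mm up. Origin on its axis in the plane where the cap seats; the body reaches 38 mm from there towards +x (away from the jaw). The jaw first slides it along the cradle against the end stop, then pushes the cap on. Brittle.
- cap (a joint): Gap between the cap (38 mm across, 14 mm thick, on the end towards the jaw) and its seat: 0 fully home, 4 to 8 mm at the start. A press fit: it stays where it is pushed.
- dish: Petri dish with tan agar, 94 mm across, 17 mm high, origin under its centre. Leave alone.
- reagent: Amber bottle, 52 mm across, 110 mm high, origin under its centre. Leave alone.
- slide_box: Flat box for slides, 85 x 90 x 32 mm, origin under its centre. Leave alone.
Mind the look-alikes: they are no part of the job. What is shaped like the cassette but blue or pink is not meant.

How it is judged (in metres and radians):
On the way, in this order (a step that is already met when the one before it is completed fails the run):
1. the jaw has pressed the cap home: its gap is under 0.8 mm (value of joint cap below 0.0008 m and x of jaw in the frame of clamp above 0.02 m), for 0.2 s.
2. the release has freed the jaw: it is back within 4 mm of its rest (x of jaw in the frame of clamp below 0.004 m), for 0.2 s.
At the end, for the whole second after the job is handed in: The cap's gap is under 0.8 mm, the jaw is back within 4 mm of its rest, the trigger is up (under 0.04 rad), and the cassette lies at rest in its cradle, within 5 mm of its height and 0.1 rad of the clamp's axis (value of joint cap below 0.0008 m and x of jaw in the frame of clamp below 0.004 m and value of joint trigger below 0.04 rad and z of cassette in the frame of clamp between 0.038 and 0.048 m and x of cassette in the frame of clamp above 0.105 m and angle between the x axis of cassette and the x axis of clamp, either way round below 0.1 rad and linear speed of each of cassette, jaw below 0.02 m/s); the robot touches nothing.
It fails at once if the cassette is cracked: the jaw squeezes it with more than 30 N (contact force between jaw and cassette above 30 N).
It fails at once if the robot pushes on the jaw or the cassette (over 1 N) (contact force between any of the fingers, the arm and jaw above 1 N or contact force between any of the fingers, the arm and cassette above 1 N).
It fails at once if the dish, bottle or slide box is moved more than 15 mm (distance of any of dish, reagent, slide_box from where it was at the start of the episode above 0.015 m).
It also fails if it takes over 61 s, if anything falls off the work surface, if the arm or the gripper's body presses on something with over 40 N, if the wrist force passes 120 N, or if a joint passes its speed limit or range.

ROBOT

A 6-joint arm with a two-finger parallel gripper is mounted at the origin on the work surface. World frame = base frame: x ahead of the robot, y to its left, z up, the work surface at z = 0. Lengths are in m, angles in degrees, forces in N, time in s.
With the tool pointing down it reaches from about 0.3 to 0.75 m from the base axis. Payload 8.5 kg.
Tool frame: the origin (TCP) lies at the very end of the fingers, on their centre line; the grasp point (between the pads) lies 19 mm behind it; z points along the fingers, y is the line along which they close (so a half turn about z gives the same grasp; the last joint's range is limited). The gripper opens to 85 mm and grips with 20 to 120 N. Pads are 22 mm wide; open, the fingers measure 114 mm over their backs; the gripper's body (76 mm by 85 mm) begins 54 mm behind the grasp point. The pads swing forward as they close: fully open they stand 13 mm farther back than shut.
Start: joints at [-78.913, 21.807, 74.336, -0, 83.858, -12.336], TCP at [0.219, -0.505, 0.231] pointing down, gripper open.
Joint ranges: [-178.18, 178.18], [-50.72, 133.34], [12.68, 142.11], [-81.47, 261.47], [9.98, 163.14], [-165.26, 165.26]. Speed limits (degrees/s): [136.94, 136.94, 180, 180, 180, 180].

INTERFACE

Orientations are given as a 3x3 rotation matrix whose columns are the frame's x, y, z axes.
In Python, from rig import observe, cams, ticket gives the robot as it stands.
- The arm moves only by the tool move_arm, never from a script. Its arguments are lists of equal length, an entry for each row: "jaw": the finger opening in cm, from 0 to 8.54; "dp": the shift along the tool's x, y, z in cm, a list of three; "turn": the turn, a rotation vector about the tool's x, y, z in rad, a list of three. In form: {"jaw": [jaw, ...], "dp": [[tx, ty, tz], ...], "turn": [[wx, wy, wz], ...]}. A call has 1 to 12 rows; each row shifts and turns the commanded pose from where the row before left it, along the tool's axes as they then stand; what a row does not reach is not made up. A row lasts 1/12 s, in which the tool goes at most 41.7 mm and 7.16 degrees, less where a joint would pass 70% of its speed; a pose out of reach is approached as far as the arm can. A call is refused whole if a number of a shift passes 4.17 or a number of a turn 0.125, either way. A call with a gripper value outside its range is refused whole. The fingers move at their own pace and stop on an object; "force" is the grip in N (left out, the last holds). Time passes only in rows, so rows that do not move let the fingers close. It gives the time, the measured TCP pose, the force, the opening and the grip force at its end, in the units of the state.
- observe(): the state, without advancing time (a new reading comes with each control period).
- cams.get_image(name): name is "scene" or "side" or "wrist"; returns (picture, depth): 400x640x3 uint8, red, green, blue; 400x640 float32, m along the optical axis (not along the pixel's ray), 0 where there is no reading.
- cams.calibration(name): a dict with "vertical_fov" (degrees; the focal length in pixels is half the picture's height over the tangent of half this angle, whatever the lens; pixels are square), "cx", "cy" (the principal point, pixels), "view" (4x4, takes a point from world to camera coordinates); the wrist camera has in their place "tool_from_camera" (4x4, takes a point from camera to tool coordinates, whose origin is the TCP and whose axes are the flange's). Camera axes: x right, y up, looking along -z (the intrinsics and any distortion apply to the point x, -y, -z); pixel columns grow to the right and rows downward; lengths in m; the calibration is good to about 2 mm. A picture is of the moment at which its call begins: read the wrist's pose just before it. calibration takes no time and is no camera call.
- ticket.close_job(): hands the job in; it is judged then, once.
Trained networks look in the newest picture that a camera, given by its name, has taken for a name from the list of things; names that differ only in an ending like _2 or _b are one class to them, and where a whole thing is asked for, a point or a joint stands for the part that bears it (a point fixed in the world has none). Each returns a list of dicts, best first, with "p" (0 to 1); they miss things now and then, are a little off and sometimes report something else, mostly with a low value. They report only what shows in the picture. A call takes as long as a camera call. They do not tell look-alikes from the thing itself.
- cams.spot_in(camera, query): "box" ([centre column, centre row, width, height] as shares, 0 to 1, of the picture: columns of its width, rows of its height, round what is visible of it).
- cams.outline_of(camera, query): "mask" (400x640 bool, what is visible of it) and "box" ([centre column, centre row, width, height] as shares, 0 to 1, of the picture: columns of its width, rows of its height, round what is visible of it).
- cams.mark_of(camera, query): "location" ([column, row] as shares, 0 to 1, of the picture: columns of its width, rows of its height: a listed point, or the origin of a listed thing).
The state is a dict: "time_s": time; "q": joint angles; "qvel": joint speeds; "joint_efforts": joint torques, N m; "position": TCP position; "tool_rot": TCP orientation; "ft_force": force on the tool from outside, world axes, zero at the start; "wrist_torque": the same for the moment, N m; "grip_width": finger opening in m; "gripper_force": force on a finger pad.
Only numpy, scipy, OpenCV 4.12 (cv2) and the standard library are available. Lean on these libraries where they do the work, as an engineer would, in place of code of your own. Each camera call takes 0.05 s, during which the arm holds its last target. There are 200 camera calls.

## Working session

There is one attempt and no reset: what is moved stays moved. The work goes in short steps, Python scripts to look and compute and a tool call to move; the robot and the scene stay as the last step left them, time stands still between calls to the robot, and variables do not carry over. Pictures are saved under pics/ and viewed, at most 10 in all, crops included, and the job is handed in when it is done.

Besides the shell and the picture viewer there is one more tool, called after "Emit:" as name(argument=value, ...) on one line, values as JSON. move_arm: Moves the arm, as the interface text tells. Its arguments: {"type":"object","properties":{"jaw":{"type":"array","items":{"type":"number"}},"dp":{"type":"array","items":{"type":"array","items":{"type":"number"}}},"turn":{"type":"array","items":{"type":"array","items":{"type":"number"}}},"force":{"type":"number"}},"required":["jaw","dp","turn"]}

```bash
mkdir -p pics
cat > h.py <<'E'
import numpy as np,cv2
from rig import observe,cams,ticket
def ray_pt(name,px,d,st=None):
    c=cams.calibration(name); f=200/np.tan(np.radians(c["vertical_fov"])/2)
    u,v=px; p=np.array([(u-c["cx"])/f*d,-(v-c["cy"])/f*d,-d,1])
    if "view" in c: return (np.linalg.inv(c["view"])@p)[:3]
    t=(np.array(c["tool_from_camera"])@p)[:3]
    return np.array(st["position"])+np.array(st["tool_rot"])@t
def med(D,u,v,r=3):
    a=D[int(v)-r:int(v)+r+1,int(u)-r:int(u)+r+1];a=a[a>0];return np.median(a) if a.size else 0
E
python3 - <<'E'
from h import *
for n in ["scene","side"]:
    I,D=cams.get_image(n); cv2.imwrite(f"pics/{n}0.png",I[:,:,::-1]); np.save(n+"0.npy",D)
    c=cams.calibration(n); print(n,{k:v for k,v in c.items() if k!="view"})
    for q in ["trigger_pad","release_tab","clamp","cassette","jaw"]:
        for m in cams.mark_of(n,q)[:2]:
            u,v=m["location"][0]*640,m["location"][1]*400; d=med(D,u,v)
            print(q,round(m["p"],2),round(u),round(v),ray_pt(n,(u,v),d).round(3))
print(observe())
E
```

```text
scene {'vertical_fov': 51.2731692433363, 'cx': 317.66760228444446, 'cy': 198.97604216916739}
trigger_pad 0.95 377 231 [0.523 0.054 0.125]
release_tab 0.76 327 182 [ 0.516 -0.104  0.107]
clamp 0.59 332 231 [ 0.538 -0.05   0.036]
cassette 0.67 306 183 [ 0.525 -0.172  0.058]
cassette 0.6 270 149 [ 0.524 -0.344  0.032]
side {'vertical_fov': 43.545624502518734, 'cx': 325.18582576060714, 'cy': 204.05231697618757}
trigger_pad 0.94 326 231 [0.524 0.049 0.123]
release_tab 0.45 335 197 [ 0.518 -0.089  0.106]
release_tab 0.42 333 193 [ 0.524 -0.106  0.103]
clamp 0.97 336 234 [0.503 0.052 0.12 ]
cassette 0.75 333 192 [ 0.524 -0.108  0.105]
cassette 0.7 298 163 [ 0.638 -0.318  0.033]
{'time_s': 0.6, 'q': array([-7.89145325e+01,  2.18064894e+01,  7.43375985e+01, -1.21392402e-03,
        8.38571198e+01, -1.23352343e+01]), 'qvel': array([-0.10159335, -0.02841085, -0.09479292,  0.04314773,  0.01904389,
        0.03277614]), 'joint_efforts': array([-1.69780644e-03, -4.48163438e+01, -2.31402916e+01, -1.35931755e-04,
        6.03619374e-04,  1.82009671e-05]), 'position': array([ 0.21860556, -0.50465789,  0.23131296]), 'tool_rot': array([[ 9.17610169e-01,  3.97481543e-01, -2.47249826e-05],
       [ 3.97481544e-01, -9.17610169e-01,  1.66343232e-05],
       [-1.60760590e-05, -2.50915484e-05, -1.00000000e+00]]), 'ft_force': array([ 0.32663101, -0.41628985,  0.71777441]), 'wrist_torque': array([ 0.01916009,  0.0029743 , -0.08219287]), 'gripper_force': 0.0, 'grip_width': 0.08511285217708951}
```

```bash
python3 -c "
import cv2,numpy as np
a=cv2.imread('pics/scene0.png');b=cv2.imread('pics/side0.png')
a=cv2.resize(a[110:310,220:480],None,fx=2,fy=2);b=cv2.resize(b[130:290,220:480],None,fx=2,fy=2)
cv2.imwrite('pics/c.png',a);cv2.imwrite('pics/d.png',b)"
```

```text
(no output)
```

View pics/scene0.png

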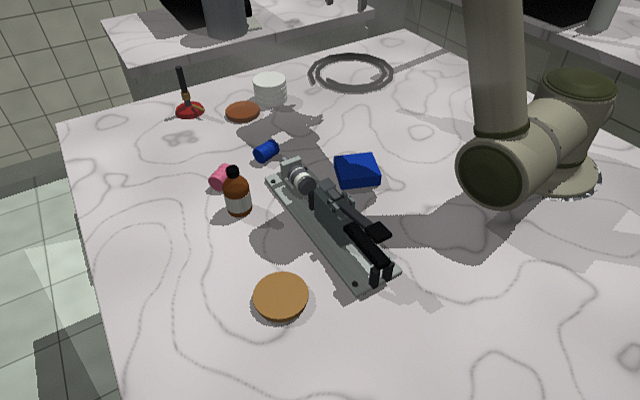

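View pics/side0.png

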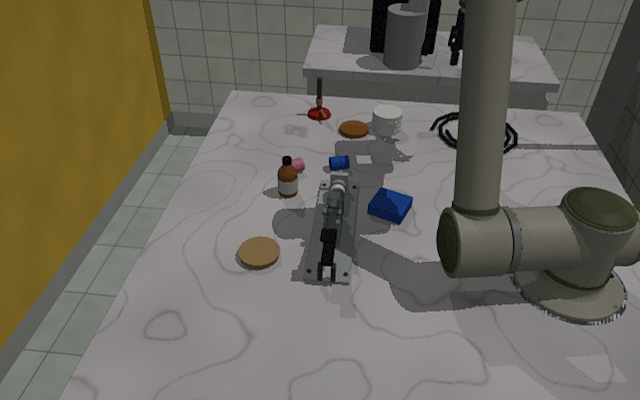

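View pics/c.png

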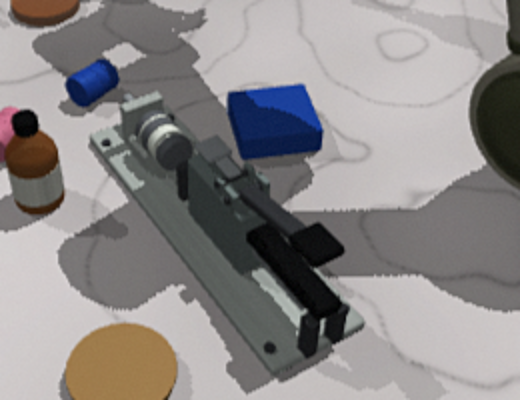

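View pics/d.png

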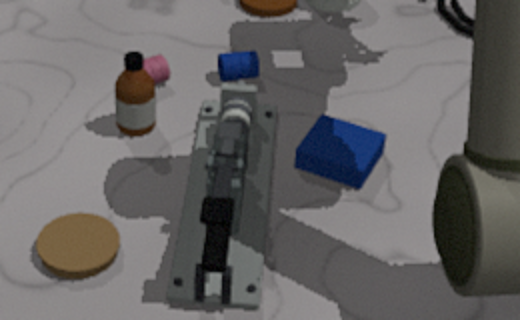

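Run:
```python
from h import *
for n in ["scene","side"]:
    D=np.load(n+"0.npy"); P=np.array([[ray_pt(n,(u,v),D[v,u]) if D[v,u]>0 else [0,0,-1] for u in range(250,420)] for v in range(140,310)])
    for lo,hi in [(.115,.14),(.098,.113),(.082,.094),(.005,.018)]:
        m=(P[...,2]>lo)&(P[...,2]<hi)&(P[...,0]>.4)&(P[...,0]<.65)&(P[...,1]>-.3)&(P[...,1]<.15)
        Q=P[m].astype(np.float32)
        if len(Q)<5: continue
        r=cv2.minAreaRect(Q[:,:2]); print(n,lo,hi,len(Q),np.round(Q.mean(0),3),np.round(r[0],3),np.round(r[1],3),r[2])
```

```text
Traceback (most recent call last):
  File "h.py", line 4, in ray_pt
    c=cams.calibration(name); f=200/np.tan(np.radians(c["vertical_fov"])/2)
ValueError: time passes only in moves, steps and waits
```

Run:
```python
from h import *
for n in ["scene","side"]:
    D=np.load(n+"0.npy").astype(float); c=cams.calibration(n); f=200/np.tan(np.radians(c["vertical_fov"])/2); Vi=np.linalg.inv(c["view"])
    v,u=np.mgrid[0:400,0:640]
    P=np.stack([(u-c["cx"])/f*D,-(v-c["cy"])/f*D,-D,np.ones_like(D)],-1)@Vi.T; P=P[...,:3]; P[D<=0]=-1
    np.save(n+"P.npy",P)
    for lo,hi in [(.117,.14),(.098,.113),(.084,.092),(.007,.016)]:
        m=(P[...,2]>lo)&(P[...,2]<hi)&(P[...,0]>.44)&(P[...,0]<.6)&(P[...,1]>-.3)&(P[...,1]<.15)
        m=cv2.morphologyEx(m.astype(np.uint8),cv2.MORPH_OPEN,np.ones((3,3)))>0
        Q=P[m].astype(np.float32)
        if len(Q)<5: continue
        r=cv2.minAreaRect(Q[:,:2]); print(n,lo,hi,len(Q),np.round(Q.mean(0),3),np.round(r[0],3),np.round(r[1],3),round(r[2],1))
```

```text
Traceback (most recent call last):
cv2.error: OpenCV(4.12.0) /io/opencv/modules/imgproc/src/convhull.cpp:143: error: (-215:Assertion failed) total >= 0 && (depth == CV_32F || depth == CV_32S) in function 'convexHull'
```

Run:
```python
from h import *
for n in ["scene","side"]:
    D=np.load(n+"0.npy").astype(float); c=cams.calibration(n); f=200/np.tan(np.radians(c["vertical_fov"])/2); Vi=np.linalg.inv(c["view"])
    v,u=np.mgrid[0:400,0:640]
    P=np.stack([(u-c["cx"])/f*D,-(v-c["cy"])/f*D,-D,np.ones_like(D)],-1)@Vi.T; P=P[...,:3]; P[D<=0]=-1
    for lo,hi in [(.117,.14),(.098,.113),(.084,.092),(.007,.016)]:
        m=(P[...,2]>lo)&(P[...,2]<hi)&(P[...,0]>.44)&(P[...,0]<.6)&(P[...,1]>-.3)&(P[...,1]<.15)
        m=cv2.morphologyEx(m.astype(np.uint8),cv2.MORPH_OPEN,np.ones((3,3)))>0
        Q=P[m].astype(np.float32)
        if len(Q)<5: continue
        r=cv2.minAreaRect(np.ascontiguousarray(Q[:,:2])); print(n,lo,hi,len(Q),np.round(Q.mean(0),3),np.round(r[0],3),np.round(r[1],3),round(r[2],1))
```

```text
scene 0.117 0.14 390 [0.521 0.054 0.124] [0.52 0.05] [0.032 0.042] 1.2
scene 0.098 0.113 642 [ 0.521 -0.054  0.105] [ 0.522 -0.052] [0.041 0.131] 3.2
scene 0.084 0.092 264 [ 0.529 -0.074  0.088] [ 0.523 -0.072] [0.032 0.093] 0.3
scene 0.007 0.016 3209 [ 0.546 -0.065  0.012] [ 0.52  -0.106] [0.101 0.361] 0.2
side 0.117 0.14 208 [0.518 0.059 0.123] [0.519 0.058] [0.032 0.037] 5.2
side 0.098 0.113 291 [ 0.518 -0.053  0.105] [ 0.519 -0.046] [0.038 0.13 ] 4.8
side 0.084 0.092 124 [ 0.516 -0.067  0.087] [ 0.519 -0.064] [0.036 0.085] 0.5
side 0.007 0.016 2471 [ 0.516 -0.062  0.011] [ 0.519 -0.101] [0.1  0.36] 0.1
```

Emit:
move_arm(jaw=[0,0,0,0,0,0,0,0,0,0,0,0], dp=[[3.0,-2.36,0],[3.0,-2.36,0],[3.0,-2.36,0],[3.0,-2.36,0],[3.0,-2.36,0],[3.0,-2.36,0],[3.0,-2.36,0],[3.0,-2.36,0],[3.0,-2.36,0],[3.0,-2.36,0],[3.0,-2.36,0],[3.0,-2.36,0]], turn=[[0,0,0],[0,0,0],[0,0,0],[0,0,0],[0,0,0],[0,0,0],[0,0,0],[0,0,0],[0,0,0],[0,0,0],[0,0,0],[0,0,0]])

```text
time_s: 1.6
position: [0.4369, -0.0999, 0.2316]
tool_rot: [[0.918, 0.397, 0.001], [0.397, -0.918, -0.0], [0.0, 0.001, -1.0]]
ft_force: [0.6, -0.1, 0.4]
grip_width: 0.0001
gripper_force: 0.0
```

Emit:
move_arm(jaw=[0,0,0,0,0,0,0,0,0,0], dp=[[2.76,-2.18,0],[2.76,-2.18,0],[2.76,-2.18,0],[2.76,-2.18,0],[2.76,-2.18,0],[0,0,3],[0,0,3],[0,0,2],[0,0,1],[0,0,0]], turn=[[0,0,0],[0,0,0],[0,0,0],[0,0,0],[0,0,0],[0,0,0],[0,0,0],[0,0,0],[0,0,0],[0,0,0]])

```text
time_s: 2.43
position: [0.5186, 0.0534, 0.1391]
tool_rot: [[0.918, 0.398, -0.005], [0.398, -0.918, 0.001], [-0.004, -0.002, -1.0]]
ft_force: [-0.1, -0.0, 0.4]
grip_width: -0.0002
gripper_force: 0.0
```

Run:
```python
from h import *
o=[]
for n,(x,y) in {"scene":(377,231),"side":(327,231)}.items():
    I,D=cams.get_image(n); o.append(cv2.resize(I[y-60:y+60,x-80:x+80,::-1],None,fx=2.5,fy=2.5))
cv2.imwrite("pics/e.png",np.hstack(o))
```

```text
(no output)
```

View pics/e.png

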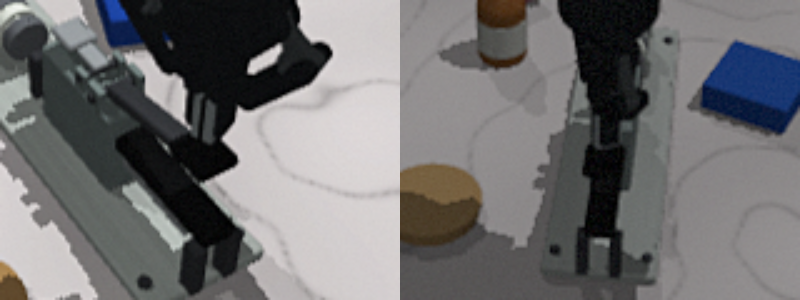

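Fingertips (left half ~205,130; right half ~605,140) hang right over the black pad (~205,155 / 603,160). First stroke.

Emit:
move_arm(jaw=[0,0,0,0,0,0,0,0,0,0,0,0], dp=[[0,0,1],[0,0,0.5],[0,0,0.4],[0,0,0.4],[0,0,0.4],[0,0,0.4],[0,0,0.4],[0,0,0.4],[0,0,0.4],[0,0,0.4],[0,0,0.3],[0,0,0.1]], turn=[[0,0,0],[0,0,0],[0,0,0],[0,0,0],[0,0,0],[0,0,0],[0,0,0],[0,0,0],[0,0,0],[0,0,0],[0,0,0],[0,0,0]])

```text
time_s: 3.53
position: [0.52, 0.0539, 0.0903]
tool_rot: [[0.918, 0.397, 0.001], [0.397, -0.918, 0.001], [0.002, -0.001, -1.0]]
ft_force: [1.8, 6.5, 6.3]
grip_width: 0.0002
gripper_force: 3.7
```

Emit:
move_arm(jaw=[0,0], dp=[[0,0,0.15],[0,0,0]], turn=[[0,0,0],[0,0,0]])

```text
time_s: 3.7
position: [0.52, 0.0538, 0.0889]
tool_rot: [[0.918, 0.397, 0.001], [0.397, -0.918, 0.001], [0.001, -0.001, -1.0]]
ft_force: [1.4, 6.7, 5.5]
grip_width: -0.0004
gripper_force: 3.6
```

Emit:
move_arm(jaw=[0,0,0], dp=[[0.1,-0.2,0.2],[0,0,0.1],[0,0,0]], turn=[[0,0,0],[0,0,0],[0,0,0]])

```text
time_s: 3.95
position: [0.5205, 0.0551, 0.0869]
tool_rot: [[0.917, 0.398, 0.002], [0.398, -0.917, -0.001], [0.002, 0.002, -1.0]]
ft_force: [-1.7, 1.0, 12.6]
grip_width: -0.0
gripper_force: 6.2
```

Emit:
move_arm(jaw=[0,0,0], dp=[[0,0,0.15],[0,0,0.1],[0,0,0]], turn=[[0,0,0],[0,0,0],[0,0,0]])

```text
time_s: 4.2
position: [0.5207, 0.055, 0.0863]
tool_rot: [[0.917, 0.398, 0.004], [0.398, -0.917, -0.002], [0.003, 0.003, -1.0]]
ft_force: [-7.1, 1.4, 31.2]
grip_width: -0.0002
gripper_force: 14.4
```

Emit:
move_arm(jaw=[0,0,0,0,0,0,0], dp=[[0,0,-0.6],[0,0,-0.8],[0,0,-1.0],[-0.1,0.2,-1.0],[0,0,-1.0],[0,0,-0.6],[0,0,0]], turn=[[0,0,0],[0,0,0],[0,0,0],[0,0,0],[0,0,0],[0,0,0],[0,0,0]])

```text
time_s: 4.78
position: [0.5201, 0.0529, 0.1342]
tool_rot: [[0.918, 0.397, 0.002], [0.397, -0.918, -0.001], [0.001, 0.001, -1.0]]
ft_force: [-0.1, -0.1, -0.2]
grip_width: 0.0001
gripper_force: 0.0
```

Run:
```python
from h import *
I,D=cams.get_image("scene"); cv2.imwrite("pics/s1.png",I[:,:,::-1])
cv2.imwrite("pics/f.png",cv2.resize(I[140:280,270:420,::-1],None,fx=4,fy=4))
for q in ["jaw","cassette","trigger_pad","release_tab"]:
    for m in cams.mark_of("scene",q)[:2]:
        u,v=m["location"][0]*640,m["location"][1]*400; print(q,round(m["p"],2),round(u),round(v))
```

```text
cassette 0.98 303 184
cassette 0.62 223 173
trigger_pad 0.55 377 234
```

View pics/f.png

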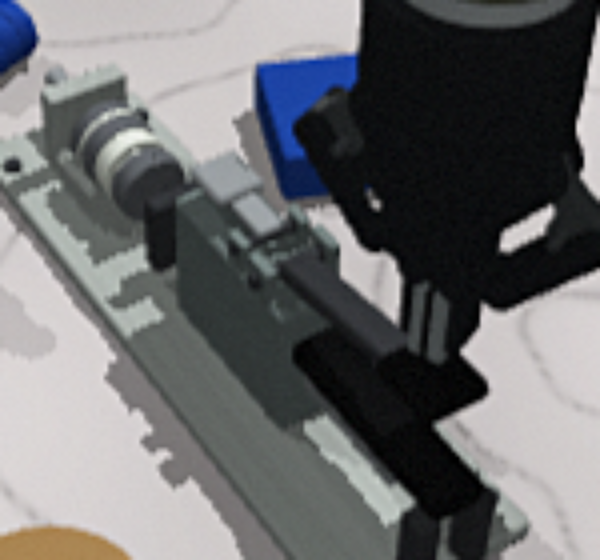

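Emit:
move_arm(jaw=[0,0,0,0,0,0,0,0,0,0,0,0], dp=[[0,0,0.6],[0,0,0.4],[0,0,0.4],[0,0,0.4],[0,0,0.4],[0,0,0.4],[0.05,-0.1,0.4],[0.05,-0.1,0.4],[0,0,0.4],[0,0,0.4],[0,0,0.3],[0,0,0]], turn=[[0,0,0],[0,0,0],[0,0,0],[0,0,0],[0,0,0],[0,0,0],[0,0,0],[0,0,0],[0,0,0],[0,0,0],[0,0,0],[0,0,0]])

```text
time_s: 6.03
position: [0.5199, 0.055, 0.0879]
tool_rot: [[0.918, 0.398, -0.0], [0.398, -0.918, -0.001], [-0.0, 0.001, -1.0]]
ft_force: [-0.4, -0.4, 7.1]
grip_width: -0.0
gripper_force: 2.5
```

Emit:
move_arm(jaw=[0,0,0], dp=[[0,0,0.1],[0,0,0.1],[0,0,0]], turn=[[0,0,0],[0,0,0],[0,0,0]])

```text
time_s: 6.28
position: [0.5201, 0.0549, 0.0871]
tool_rot: [[0.918, 0.398, 0.001], [0.398, -0.918, -0.001], [0.0, 0.002, -1.0]]
ft_force: [-3.0, -1.4, 12.5]
grip_width: -0.0004
gripper_force: 5.4
```

Emit:
move_arm(jaw=[0,0,0,0,0,0], dp=[[0,0,-0.7],[0,0,-1.0],[0,0,-1.0],[-0.1,0.2,-1.0],[0,0,-1.0],[0,0,0]], turn=[[0,0,0],[0,0,0],[0,0,0],[0,0,0],[0,0,0],[0,0,0]])

```text
time_s: 6.78
position: [0.5203, 0.0529, 0.1345]
tool_rot: [[0.918, 0.397, 0.002], [0.397, -0.918, -0.001], [0.002, 0.002, -1.0]]
ft_force: [0.0, 0.4, 0.7]
grip_width: -0.0002
gripper_force: 0.0
```

Run:
```python
from h import *
I,D=cams.get_image("scene"); cv2.imwrite("pics/s2.png",I[:,:,::-1])
cv2.imwrite("pics/g.png",cv2.resize(np.hstack([cv2.imread("pics/s1.png")[150:220,275:335],I[150:220,275:335,::-1]]),None,fx=6,fy=6))
```

```text
(no output)
```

View pics/g.png

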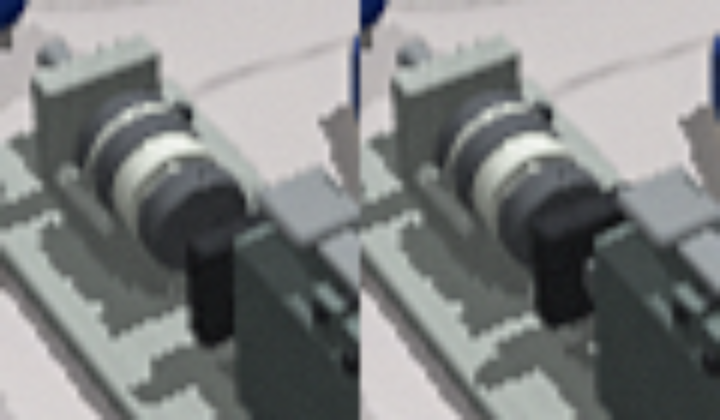

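Left/right: the jaw block moved from (210,285) to (565,260) i.e. one tooth closer to the cap. Stroke 3, with care.

Emit:
move_arm(jaw=[0,0,0,0,0,0,0,0], dp=[[0,0,0.6],[0,0,0.4],[0,0,0.4],[0,0,0.4],[0.05,-0.1,0.3],[0,0,0.3],[0,0,0.2],[0,0,0]], turn=[[0,0,0],[0,0,0],[0,0,0],[0,0,0],[0,0,0],[0,0,0],[0,0,0],[0,0,0]])

```text
time_s: 7.5
position: [0.5196, 0.0547, 0.107]
tool_rot: [[0.918, 0.398, -0.001], [0.398, -0.918, 0.001], [-0.0, -0.001, -1.0]]
ft_force: [-1.6, 3.1, 6.2]
grip_width: -0.0002
gripper_force: 3.3
```

Emit:
move_arm(jaw=[0,0,0,0,0], dp=[[0,0,0.1],[0,0,0.1],[0,0,0.1],[0,0,0.1],[0,0,0]], turn=[[0,0,0],[0,0,0],[0,0,0],[0,0,0],[0,0,0]])

```text
time_s: 7.92
position: [0.5196, 0.0549, 0.1034]
tool_rot: [[0.918, 0.398, -0.0], [0.398, -0.918, 0.001], [0.0, -0.001, -1.0]]
ft_force: [-1.6, 5.1, 6.8]
grip_width: 0.0002
gripper_force: 4.2
```

Emit:
move_arm(jaw=[0,0,0,0,0], dp=[[0.05,-0.1,0.1],[0,0,0.1],[0,0,0.1],[0,0,0.1],[0,0,0]], turn=[[0,0,0],[0,0,0],[0,0,0],[0,0,0],[0,0,0]])

```text
time_s: 8.33
position: [0.5196, 0.0554, 0.0994]
tool_rot: [[0.918, 0.398, -0.0], [0.398, -0.918, -0.0], [-0.0, 0.0, -1.0]]
ft_force: [-3.3, 1.4, 9.0]
grip_width: 0.0002
gripper_force: 3.9
```

Emit:
move_arm(jaw=[0,0,0,0], dp=[[0,0,0.1],[0,0,0.1],[0,0,0.1],[0,0,0]], turn=[[0,0,0],[0,0,0],[0,0,0],[0,0,0]])

```text
time_s: 8.67
position: [0.5196, 0.0555, 0.0963]
tool_rot: [[0.918, 0.398, -0.0], [0.398, -0.918, -0.0], [-0.0, -0.0, -1.0]]
ft_force: [-1.6, 1.9, 6.8]
grip_width: 0.0001
gripper_force: 3.3
```

Emit:
move_arm(jaw=[0,0,0,0], dp=[[0,0,0.1],[0,0,0.1],[0,0,0.1],[0,0,0]], turn=[[0,0,0],[0,0,0],[0,0,0],[0,0,0]])

```text
time_s: 9.0
position: [0.5196, 0.0555, 0.0931]
tool_rot: [[0.918, 0.398, -0.0], [0.398, -0.918, -0.0], [-0.0, -0.0, -1.0]]
ft_force: [-1.0, 0.6, 5.2]
grip_width: -0.0003
gripper_force: 2.7
```

Emit:
move_arm(jaw=[0,0,0,0], dp=[[0,0,0.1],[0,0,0.1],[0,0,0.1],[0,0,0]], turn=[[0,0,0],[0,0,0],[0,0,0],[0,0,0]])

```text
time_s: 9.33
position: [0.5196, 0.0554, 0.0901]
tool_rot: [[0.918, 0.398, -0.0], [0.398, -0.918, -0.0], [-0.001, 0.0, -1.0]]
ft_force: [-1.9, 0.9, 6.1]
grip_width: -0.0001
gripper_force: 3.0
```

Emit:
move_arm(jaw=[0,0,0,0], dp=[[0,0,0.1],[0,0,0.1],[0,0,0],[0,0,0]], turn=[[0,0,0],[0,0,0],[0,0,0],[0,0,0]])

```text
time_s: 9.67
position: [0.5197, 0.0553, 0.0883]
tool_rot: [[0.918, 0.398, -0.0], [0.398, -0.918, -0.0], [-0.0, 0.0, -1.0]]
ft_force: [-1.7, 0.8, 6.6]
grip_width: 0.0001
gripper_force: 2.9
```

Emit:
move_arm(jaw=[0,0,0], dp=[[0,0,0.1],[0,0,0.05],[0,0,0]], turn=[[0,0,0],[0,0,0],[0,0,0]])

```text
time_s: 9.92
position: [0.5197, 0.0552, 0.0871]
tool_rot: [[0.918, 0.398, -0.0], [0.398, -0.918, -0.001], [-0.0, 0.001, -1.0]]
ft_force: [-3.3, 0.7, 9.5]
grip_width: -0.0003
gripper_force: 4.3
```

Emit:
move_arm(jaw=[0,0,0,0,0,0], dp=[[0,0,-0.7],[0,0,-1.0],[0,0,-1.0],[-0.1,0.2,-1.0],[0,0,-1.0],[0,0,0]], turn=[[0,0,0],[0,0,0],[0,0,0],[0,0,0],[0,0,0],[0,0,0]])

```text
time_s: 10.42
position: [0.5204, 0.0529, 0.1352]
tool_rot: [[0.918, 0.397, 0.003], [0.397, -0.918, -0.001], [0.002, 0.002, -1.0]]
ft_force: [0.6, -0.3, -0.3]
grip_width: -0.0
gripper_force: 0.0
```

Run:
```python
from h import *
I,D=cams.get_image("scene"); cv2.imwrite("pics/s3.png",I[:,:,::-1])
cv2.imwrite("pics/k.png",cv2.resize(np.hstack([cv2.imread("pics/s2.png")[150:220,275:335],I[150:220,275:335,::-1]]),None,fx=6,fy=6))
```

```text
(no output)
```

View pics/k.png

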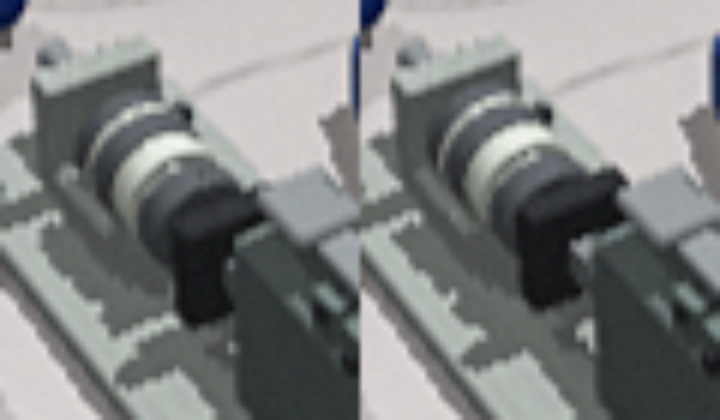

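The jaw (550,245) is now on the cap and has slid the cassette a little towards the stop. Stroke 4, carefully.

Emit:
move_arm(jaw=[0,0,0,0,0,0,0,0], dp=[[0,0,0.6],[0,0,0.4],[0,0,0.4],[0,0,0.4],[0.05,-0.1,0.3],[0,0,0.2],[0,0,0.1],[0,0,0]], turn=[[0,0,0],[0,0,0],[0,0,0],[0,0,0],[0,0,0],[0,0,0],[0,0,0],[0,0,0]])

```text
time_s: 11.13
position: [0.5196, 0.0545, 0.1096]
tool_rot: [[0.918, 0.398, -0.001], [0.398, -0.918, 0.0], [-0.0, -0.0, -1.0]]
ft_force: [-1.4, 2.5, 5.0]
grip_width: 0.0002
gripper_force: 2.9
```

Emit:
move_arm(jaw=[0,0,0,0], dp=[[0,-0.05,0.1],[0,0,0.1],[0,0,0.1],[0,0,0]], turn=[[0,0,0],[0,0,0],[0,0,0],[0,0,0]])

```text
time_s: 11.47
position: [0.5196, 0.0548, 0.1069]
tool_rot: [[0.918, 0.398, 0.0], [0.398, -0.918, 0.0], [0.0, 0.0, -1.0]]
ft_force: [-1.5, 1.5, 6.5]
grip_width: 0.0001
gripper_force: 3.4
```

Emit:
move_arm(jaw=[0,0,0,0], dp=[[0.05,-0.05,0.1],[0,0,0.1],[0,0,0],[0,0,0]], turn=[[0,0,0],[0,0,0],[0,0,0],[0,0,0]])

```text
time_s: 11.8
position: [0.5196, 0.0552, 0.105]
tool_rot: [[0.918, 0.398, -0.0], [0.398, -0.918, -0.001], [-0.0, 0.0, -1.0]]
ft_force: [-2.3, -0.6, 7.0]
grip_width: -0.0002
gripper_force: 3.5
```

Emit:
move_arm(jaw=[0,0,0,0], dp=[[0,0,0.1],[0,0,0.1],[0,0,0],[0,0,0]], turn=[[0,0,0],[0,0,0],[0,0,0],[0,0,0]])

```text
time_s: 12.13
position: [0.5196, 0.0553, 0.103]
tool_rot: [[0.918, 0.398, -0.0], [0.398, -0.918, -0.0], [-0.0, 0.0, -1.0]]
ft_force: [-2.9, 0.8, 6.4]
grip_width: 0.0001
gripper_force: 3.7
```

Emit:
move_arm(jaw=[0,0,0,0], dp=[[0,0,0.1],[0,0,0.1],[0,0,0],[0,0,0]], turn=[[0,0,0],[0,0,0],[0,0,0],[0,0,0]])

```text
time_s: 12.47
position: [0.5197, 0.0554, 0.1011]
tool_rot: [[0.918, 0.398, -0.0], [0.398, -0.918, -0.0], [-0.0, 0.0, -1.0]]
ft_force: [-2.9, 1.1, 8.5]
grip_width: 0.0
gripper_force: 3.9
```

Emit:
move_arm(jaw=[0,0,0,0], dp=[[0,0,0.1],[0,0,0.1],[0,0,0],[0,0,0]], turn=[[0,0,0],[0,0,0],[0,0,0],[0,0,0]])

```text
time_s: 12.8
position: [0.5197, 0.0555, 0.0991]
tool_rot: [[0.918, 0.398, -0.0], [0.398, -0.918, -0.0], [-0.0, 0.0, -1.0]]
ft_force: [-2.0, 2.1, 7.5]
grip_width: 0.0003
gripper_force: 4.1
```

Emit:
move_arm(jaw=[0,0,0,0], dp=[[0,0,0.1],[0,0,0.1],[0,0,0],[0,0,0]], turn=[[0,0,0],[0,0,0],[0,0,0],[0,0,0]])

```text
time_s: 13.13
position: [0.5197, 0.0555, 0.0971]
tool_rot: [[0.918, 0.398, -0.0], [0.398, -0.918, -0.0], [-0.0, 0.0, -1.0]]
ft_force: [-2.3, 2.5, 8.4]
grip_width: 0.0002
gripper_force: 4.1
```

Emit:
move_arm(jaw=[0,0,0,0], dp=[[0,0,0.1],[0,0,0.1],[0,0,0],[0,0,0]], turn=[[0,0,0],[0,0,0],[0,0,0],[0,0,0]])

```text
time_s: 13.47
position: [0.5196, 0.0555, 0.095]
tool_rot: [[0.918, 0.398, -0.0], [0.398, -0.918, 0.0], [-0.0, -0.0, -1.0]]
ft_force: [-1.3, 1.5, 7.5]
grip_width: -0.0002
gripper_force: 3.6
```

Emit:
move_arm(jaw=[0,0,0,0], dp=[[0,0,0.1],[0,0,0.1],[0,0,0],[0,0,0]], turn=[[0,0,0],[0,0,0],[0,0,0],[0,0,0]])

```text
time_s: 13.8
position: [0.5197, 0.0555, 0.0931]
tool_rot: [[0.918, 0.398, -0.0], [0.398, -0.918, 0.0], [-0.0, -0.0, -1.0]]
ft_force: [-2.7, 1.2, 7.5]
grip_width: 0.0001
gripper_force: 4.0
```

Emit:
move_arm(jaw=[0,0,0,0], dp=[[0,0,0.1],[0,0,0.1],[0,0,0],[0,0,0]], turn=[[0,0,0],[0,0,0],[0,0,0],[0,0,0]])

```text
time_s: 14.13
position: [0.5197, 0.0555, 0.0911]
tool_rot: [[0.918, 0.398, -0.0], [0.398, -0.918, -0.0], [-0.0, 0.0, -1.0]]
ft_force: [-1.7, 1.0, 8.3]
grip_width: 0.0002
gripper_force: 3.9
```

Emit:
move_arm(jaw=[0,0,0,0], dp=[[0,0,0.1],[0,0,0.1],[0,0,0],[0,0,0]], turn=[[0,0,0],[0,0,0],[0,0,0],[0,0,0]])

```text
time_s: 14.47
position: [0.5197, 0.0554, 0.0891]
tool_rot: [[0.918, 0.398, -0.0], [0.398, -0.918, -0.0], [-0.0, 0.0, -1.0]]
ft_force: [-2.4, 1.5, 8.4]
grip_width: 0.0
gripper_force: 4.1
```

Emit:
move_arm(jaw=[0,0,0,0], dp=[[0,0,0.1],[0,0,0.1],[0,0,0],[0,0,0]], turn=[[0,0,0],[0,0,0],[0,0,0],[0,0,0]])

```text
time_s: 14.8
position: [0.5197, 0.0553, 0.0871]
tool_rot: [[0.918, 0.398, 0.0], [0.398, -0.918, -0.0], [-0.0, 0.0, -1.0]]
ft_force: [-3.0, 2.3, 9.7]
grip_width: 0.0001
gripper_force: 4.1
```

Emit:
move_arm(jaw=[0,0,0], dp=[[0,0,0.06],[0,0,0],[0,0,0]], turn=[[0,0,0],[0,0,0],[0,0,0]])

```text
time_s: 15.05
position: [0.5198, 0.0553, 0.0869]
tool_rot: [[0.918, 0.398, 0.0], [0.398, -0.918, -0.001], [0.0, 0.001, -1.0]]
ft_force: [-4.5, 1.2, 13.2]
grip_width: -0.0003
gripper_force: 5.7
```

Emit:
move_arm(jaw=[0,0,0,0,0,0], dp=[[0,0,-0.7],[0,0,-1.0],[0,0,-1.0],[-0.1,0.2,-1.0],[0,0,-1.0],[0,0,0]], turn=[[0,0,0],[0,0,0],[0,0,0],[0,0,0],[0,0,0],[0,0,0]])

```text
time_s: 15.55
position: [0.5203, 0.0529, 0.1344]
tool_rot: [[0.918, 0.397, 0.002], [0.397, -0.918, -0.001], [0.002, 0.002, -1.0]]
ft_force: [1.7, -0.2, 0.2]
grip_width: -0.0001
gripper_force: 0.0
```

Run:
```python
from h import *
I,D=cams.get_image("scene"); cv2.imwrite("pics/s4.png",I[:,:,::-1])
cv2.imwrite("pics/l.png",cv2.resize(np.hstack([cv2.imread("pics/s3.png")[150:220,275:335],I[150:220,275:335,::-1]]),None,fx=6,fy=6))
```

```text
(no output)
```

View pics/l.png

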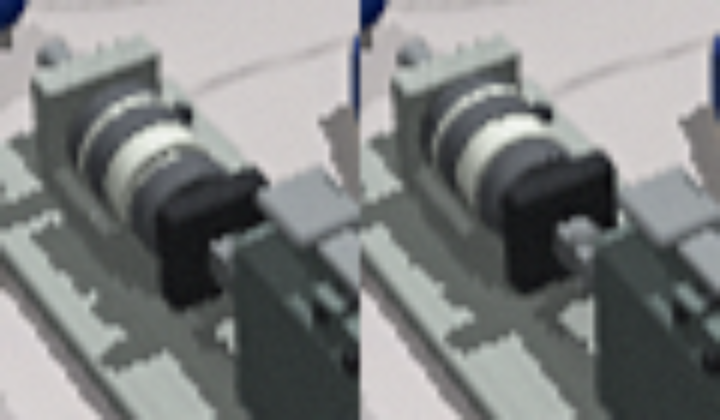

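The jaw moved another tooth, sliding the cassette close to the end stop. Stroke 5, watching force.

Emit:
move_arm(jaw=[0,0,0,0,0,0,0,0], dp=[[0,0,0.6],[0,0,0.4],[0,0,0.4],[0,0,0.4],[0.05,-0.1,0.3],[0,-0.05,0.2],[0.05,-0.05,0.1],[0,0,0]], turn=[[0,0,0],[0,0,0],[0,0,0],[0,0,0],[0,0,0],[0,0,0],[0,0,0],[0,0,0]])

```text
time_s: 16.27
position: [0.5197, 0.055, 0.1091]
tool_rot: [[0.918, 0.398, -0.0], [0.398, -0.918, -0.001], [-0.001, 0.001, -1.0]]
ft_force: [-1.5, -1.8, 6.8]
grip_width: -0.0
gripper_force: 2.9
```

Emit:
move_arm(jaw=[0,0,0,0], dp=[[0,0,0.1],[0,0,0.1],[0,0,0],[0,0,0]], turn=[[0,0,0],[0,0,0],[0,0,0],[0,0,0]])

```text
time_s: 16.6
position: [0.5198, 0.0551, 0.1075]
tool_rot: [[0.918, 0.398, 0.0], [0.398, -0.918, -0.001], [-0.0, 0.001, -1.0]]
ft_force: [-2.7, -0.6, 7.6]
grip_width: 0.0
gripper_force: 3.8
```

Emit:
move_arm(jaw=[0,0,0,0], dp=[[0,0,0.1],[0,0,0.1],[0,0,0],[0,0,0]], turn=[[0,0,0],[0,0,0],[0,0,0],[0,0,0]])

```text
time_s: 16.93
position: [0.5198, 0.0553, 0.1056]
tool_rot: [[0.918, 0.398, 0.0], [0.398, -0.918, -0.001], [0.0, 0.001, -1.0]]
ft_force: [-2.5, 0.7, 9.4]
grip_width: 0.0004
gripper_force: 4.6
```

Emit:
move_arm(jaw=[0,0,0,0], dp=[[0,0,0.1],[0,0,0.1],[0,0,0],[0,0,0]], turn=[[0,0,0],[0,0,0],[0,0,0],[0,0,0]])

```text
time_s: 17.27
position: [0.5198, 0.0554, 0.1037]
tool_rot: [[0.918, 0.398, 0.001], [0.398, -0.918, -0.0], [0.0, 0.001, -1.0]]
ft_force: [-3.4, 1.3, 10.9]
grip_width: 0.0001
gripper_force: 5.0
```

Emit:
move_arm(jaw=[0,0,0,0], dp=[[0,0,0.1],[0,0,0.1],[0,0,0],[0,0,0]], turn=[[0,0,0],[0,0,0],[0,0,0],[0,0,0]])

```text
time_s: 17.6
position: [0.5199, 0.0555, 0.102]
tool_rot: [[0.918, 0.398, 0.001], [0.398, -0.918, -0.0], [0.001, 0.001, -1.0]]
ft_force: [-3.9, 1.6, 13.2]
grip_width: 0.0002
gripper_force: 6.2
```

Emit:
move_arm(jaw=[0,0,0], dp=[[0,0,0.1],[0,0,0],[0,0,0]], turn=[[0,0,0],[0,0,0],[0,0,0]])

```text
time_s: 17.85
position: [0.5199, 0.0555, 0.1011]
tool_rot: [[0.918, 0.398, 0.001], [0.398, -0.918, -0.0], [0.001, 0.001, -1.0]]
ft_force: [-3.7, 2.3, 14.1]
grip_width: -0.0001
gripper_force: 7.0
```

Emit:
move_arm(jaw=[0,0,0], dp=[[0,0,0.05],[0,0,0],[0,0,0]], turn=[[0,0,0],[0,0,0],[0,0,0]])

```text
time_s: 18.1
position: [0.5199, 0.0555, 0.1007]
tool_rot: [[0.918, 0.398, 0.001], [0.398, -0.918, -0.0], [0.001, 0.001, -1.0]]
ft_force: [-4.4, 2.0, 14.9]
grip_width: 0.0
gripper_force: 7.3
```

Run:
```python
from h import *
I,D=cams.get_image("scene"); cv2.imwrite("pics/s5.png",I[:,:,::-1])
t=[cv2.resize(cv2.imread(f"pics/s{i}.png")[160:210,280:320],(400,500)[::1],interpolation=cv2.INTER_CUBIC) for i in (4,5)]
cv2.imwrite("pics/m.png",np.hstack(t))
# axis profile: surface line towards camera, sampled in clamp x
c=cams.calibration("scene"); f=200/np.tan(np.radians(c["vertical_fov"])/2)
V=np.array(c["view"]); C=np.linalg.inv(V)[:3,3]
xs=np.arange(.085,.185,.0005)
ax=np.array([[.5195,-.0735-x,.043] for x in xs]); d=C-ax.mean(0); d[1]=0; d/=np.linalg.norm(d)
out=[]
P=ax+.0195*d; p=np.c_[P,np.ones(len(P))]@V.T
u=c["cx"]+f*p[:,0]/-p[:,2]; v=c["cy"]+f*p[:,1]/p[:,2]
print(u[[0,-1]],v[[0,-1]])
for i in (0,2,3,4,5):
    A=cv2.cvtColor(cv2.imread("pics/scene0.png" if i==0 else f"pics/s{i}.png"),cv2.COLOR_BGR2GRAY).astype(np.float32)
    g=cv2.remap(A,u.astype(np.float32)[None],v.astype(np.float32)[None],cv2.INTER_CUBIC)[0]; print(i,g[::4].round().astype(int).tolist())
```

```text
[307.47061775 284.37750312] [186.22534081 159.78646331]
0 [42, 43, 43, 43, 44, 48, 55, 61, 61, 59, 53, 56, 89, 108, 101, 139, 196, 215, 209, 207, 193, 144, 85, 77, 90, 89, 82, 91, 140, 170, 139, 91, 81, 85, 82, 76, 70, 70, 71, 71, 65, 73, 115, 154, 179, 174, 172, 178, 181, 167]
2 [57, 55, 51, 44, 39, 53, 86, 100, 100, 97, 92, 94, 117, 125, 106, 147, 209, 227, 220, 219, 205, 155, 91, 85, 100, 97, 92, 99, 149, 183, 148, 94, 89, 95, 87, 77, 74, 77, 78, 77, 71, 79, 122, 164, 191, 186, 182, 189, 194, 179]
3 [19, 29, 42, 52, 57, 60, 54, 47, 60, 86, 103, 98, 94, 90, 94, 132, 126, 106, 154, 210, 223, 219, 219, 213, 150, 93, 94, 98, 97, 83, 102, 154, 174, 129, 90, 92, 97, 86, 77, 75, 72, 79, 122, 166, 192, 186, 184, 189, 192, 177]
4 [34, 19, 24, 24, 25, 26, 30, 42, 53, 57, 58, 50, 47, 61, 89, 102, 100, 97, 90, 83, 94, 154, 210, 228, 220, 225, 217, 167, 103, 90, 97, 95, 87, 102, 166, 187, 138, 89, 86, 96, 80, 73, 118, 165, 192, 187, 183, 188, 192, 179]
5 [144, 88, 23, 19, 25, 26, 23, 21, 31, 42, 52, 58, 55, 52, 65, 87, 102, 99, 93, 84, 89, 147, 209, 229, 220, 223, 213, 160, 89, 83, 95, 97, 91, 102, 166, 189, 140, 92, 87, 94, 80, 72, 116, 165, 193, 188, 185, 189, 191, 176]
```

View pics/m.png

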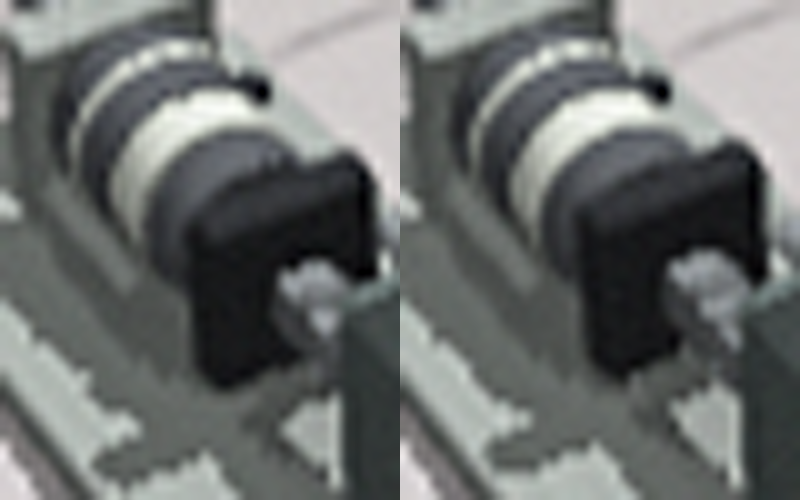

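The cap-to-band groove visible in the earlier profiles has closed, and the cassette no longer moves: it is against the stop with the cap (right ~600,190) meeting the white band. One more small push for margin.

Emit:
move_arm(jaw=[0,0,0], dp=[[0,0,0.05],[0,0,0],[0,0,0]], turn=[[0,0,0],[0,0,0],[0,0,0]])

```text
time_s: 18.4
position: [0.5199, 0.0555, 0.1003]
tool_rot: [[0.918, 0.398, 0.001], [0.398, -0.918, -0.0], [0.001, 0.001, -1.0]]
ft_force: [-4.0, 2.7, 16.0]
grip_width: 0.0001
gripper_force: 7.8
```

Emit:
move_arm(jaw=[0,0,0,0], dp=[[0,0,0.04],[0,0,0],[0,0,0],[0,0,0]], turn=[[0,0,0],[0,0,0],[0,0,0],[0,0,0]])

```text
time_s: 18.73
position: [0.5199, 0.0556, 0.1]
tool_rot: [[0.918, 0.398, 0.001], [0.398, -0.918, -0.0], [0.001, 0.001, -1.0]]
ft_force: [-4.0, 1.6, 16.7]
grip_width: -0.0
gripper_force: 8.0
```

Emit:
move_arm(jaw=[0,0,0,0,0,0,0,0,0,0,0], dp=[[0,0,-0.7],[0,0,-1.0],[0,0,-1.0],[0,0,-1.0],[0,0,-1.5],[0,0,-1],[-1.54,3.55,0],[-1.54,3.55,0],[-1.54,3.55,0],[-1.54,3.55,0],[0,0,0]], turn=[[0,0,0],[0,0,0],[0,0,0],[0,0,0],[0,0,0],[0,0,0],[0,0,0],[0,0,0],[0,0,0],[0,0,0],[0,0,0]])

```text
time_s: 19.65
position: [0.5197, -0.1053, 0.1602]
tool_rot: [[0.92, 0.393, -0.0], [0.393, -0.92, -0.002], [-0.001, 0.002, -1.0]]
ft_force: [-1.0, -0.3, 0.5]
grip_width: 0.0002
gripper_force: 0.0
```

Run:
```python
from h import *
st=observe(); print(st["position"])
I,D=cams.get_image("wrist"); cv2.imwrite("pics/w.png",I[:,:,::-1])
for q in ["release_tab","trigger_pad"]:
    for m in cams.mark_of("wrist",q)[:2]:
        u,v=m["location"][0]*640,m["location"][1]*400; d=med(D,u,v); print(q,round(m["p"],2),round(u),round(v),ray_pt("wrist",(u,v),d,st).round(4))
```

```text
[ 0.51972796 -0.10531625  0.16018123]
trigger_pad 0.81 61 130 [0.5209 0.0548 0.1237]
```

Emit:
move_arm(jaw=[0,0,0,0,0], dp=[[0,0,1.5],[0,0,1.5],[0,0,0.8],[0,0,0.3],[0,0,0]], turn=[[0,0,0],[0,0,0],[0,0,0],[0,0,0],[0,0,0]])

```text
time_s: 20.22
position: [0.5196, -0.0985, 0.1194]
tool_rot: [[0.917, 0.399, -0.001], [0.399, -0.917, 0.0], [-0.001, -0.001, -1.0]]
ft_force: [0.1, 0.1, -0.4]
grip_width: -0.0
gripper_force: 0.0
```

Centred over the tab; press.

Emit:
move_arm(jaw=[0,0,0,0,0,0,0], dp=[[0,0,0.4],[0,0,0.4],[0,0,0.3],[0,0,0.3],[0,0,0.2],[0,0,0.1],[0,0,0]], turn=[[0,0,0],[0,0,0],[0,0,0],[0,0,0],[0,0,0],[0,0,0],[0,0,0]])

```text
time_s: 20.8
position: [0.52, -0.0999, 0.1031]
tool_rot: [[0.918, 0.397, 0.001], [0.397, -0.918, -0.001], [0.0, 0.001, -1.0]]
ft_force: [-0.9, -3.6, 4.4]
grip_width: 0.0001
gripper_force: 2.6
```

Emit:
move_arm(jaw=[0,0,0,0,0,0,0,0,0,0,0,0], dp=[[0,0,0.1],[0,0,0.1],[0,0,0],[0,0,0],[0,0,0],[0,0,0],[0,0,0],[0,0,0],[0,0,0],[0,0,0],[0,0,0],[0,0,0]], turn=[[0,0,0],[0,0,0],[0,0,0],[0,0,0],[0,0,0],[0,0,0],[0,0,0],[0,0,0],[0,0,0],[0,0,0],[0,0,0],[0,0,0]])

```text
time_s: 21.8
position: [0.5201, -0.1001, 0.1017]
tool_rot: [[0.918, 0.397, 0.001], [0.397, -0.918, -0.002], [0.001, 0.002, -1.0]]
ft_force: [-2.6, -5.4, 8.3]
grip_width: 0.0005
gripper_force: 4.6
```

Emit:
move_arm(jaw=[0,0,0,0,0,0,0,0], dp=[[0,0,-0.5],[0,0,-1.0],[0,0,-2.0],[0,0,-3.0],[0,0,-3.0],[0,0,-3],[0,0,0],[0,0,0]], turn=[[0,0,0],[0,0,0],[0,0,0],[0,0,0],[0,0,0],[0,0,0],[0,0,0],[0,0,0]])

```text
time_s: 22.47
position: [0.52, -0.0991, 0.2269]
tool_rot: [[0.917, 0.398, 0.002], [0.398, -0.917, -0.0], [0.002, 0.001, -1.0]]
ft_force: [0.5, 0.4, -1.0]
grip_width: 0.0001
gripper_force: 0.0
```

Run:
```python
from h import *
I,D=cams.get_image("scene"); cv2.imwrite("pics/s6.png",I[:,:,::-1])
c=cams.calibration("scene"); f=200/np.tan(np.radians(c["vertical_fov"])/2)
V=np.array(c["view"]); C=np.linalg.inv(V)[:3,3]
xs=np.arange(.085,.185,.002)
ax=np.array([[.5195,-.0735-x,.043] for x in xs]); d=C-ax.mean(0); d[1]=0; d/=np.linalg.norm(d)
P=ax+.0195*d; p=np.c_[P,np.ones(len(P))]@V.T
u=c["cx"]+f*p[:,0]/-p[:,2]; v=c["cy"]+f*p[:,1]/p[:,2]
for i in (5,6):
    A=cv2.imread(f"pics/s{i}.png",0).astype(np.float32)
    print(i,cv2.remap(A,u.astype(np.float32)[None],v.astype(np.float32)[None],cv2.INTER_CUBIC)[0].astype(int).tolist())
a=cv2.imread("pics/scene0.png",0).astype(int);b=cv2.imread("pics/s6.png",0).astype(int)
print("jaw region diff to start",np.abs(a-b)[183:212,305:320].mean(), "vs s5", np.abs(cv2.imread("pics/s5.png",0).astype(int)-a)[183:212,305:320].mean())
for q in ["jaw","trigger_pad","cassette"]:
    print(q,[(round(m["p"],2),round(m["location"][0]*640),round(m["location"][1]*400)) for m in cams.mark_of("scene",q)[:2]])
```

```text
5 [143, 86, 22, 18, 24, 25, 23, 21, 30, 41, 51, 56, 54, 52, 64, 85, 100, 98, 92, 82, 87, 146, 208, 228, 218, 222, 213, 159, 88, 82, 95, 96, 90, 100, 165, 188, 139, 92, 86, 93, 79, 72, 116, 164, 191, 188, 185, 189, 191, 175]
6 [34, 41, 42, 39, 40, 39, 41, 44, 43, 42, 42, 42, 40, 41, 59, 85, 94, 90, 87, 77, 79, 136, 199, 215, 204, 210, 202, 156, 94, 82, 88, 89, 81, 93, 156, 176, 128, 81, 79, 88, 75, 64, 105, 153, 180, 176, 172, 176, 179, 165]
jaw region diff to start 27.593103448275862 vs s5 37.754022988505746
jaw [(0.32, 323, 185)]
trigger_pad [(0.8, 377, 232)]
cassette [(0.95, 271, 148), (0.84, 228, 172)]
```

Run:
```python
from h import *
c=cams.calibration("scene"); f=200/np.tan(np.radians(c["vertical_fov"])/2); Vi=np.linalg.inv(c["view"]); v,u=np.mgrid[0:400,0:640]
_,D1=cams.get_image("scene")
for D in (np.load("scene0.npy").astype(float),D1.astype(float)):
    P=(np.stack([(u-c["cx"])/f*D,-(v-c["cy"])/f*D,-D,np.ones_like(D)],-1)@Vi.T)[...,:3]
    m=(D>0)&(abs(P[...,0]-.53)<.035)&(P[...,2]>.022)&(P[...,2]<.066)&(P[...,1]>-.19)&(P[...,1]<-.122)
    h,_=np.histogram(-.0735-P[m][:,1],np.arange(.048,.118,.004)); print(h.tolist())
    m2=(D>0)&(abs(P[...,0]-.52)<.03)&(P[...,2]>.11)&(P[...,1]>.03)&(P[...,1]<.08); print("pad z",np.median(P[m2][:,2]).round(4))
A=cv2.imread("pics/scene0.png",0);B=cv2.imread("pics/s6.png",0)
for y in (195,200,205): print(A[y,300:325].tolist(),B[y,300:325].tolist(),sep="\n")
```

```text
[0, 38, 29, 11, 8, 0, 0, 0, 0, 0, 0, 0, 161, 36, 26, 17, 7]
pad z 0.1243
[0, 38, 25, 17, 6, 0, 0, 0, 0, 0, 0, 0, 0, 0, 0, 0, 139]
pad z 0.1244
[73, 77, 74, 62, 64, 63, 61, 71, 34, 18, 24, 24, 19, 23, 47, 48, 47, 51, 64, 69, 68, 67, 64, 66, 61]
[69, 68, 68, 64, 120, 121, 155, 165, 72, 17, 23, 36, 27, 29, 45, 49, 49, 51, 67, 70, 66, 66, 64, 68, 67]
[99, 92, 92, 91, 91, 93, 88, 81, 48, 17, 21, 24, 23, 18, 48, 50, 47, 52, 48, 50, 46, 47, 59, 66, 66]
[172, 168, 169, 166, 168, 167, 161, 159, 99, 22, 11, 21, 22, 16, 48, 50, 51, 47, 48, 50, 46, 48, 71, 92, 109]
[95, 94, 95, 93, 94, 93, 95, 94, 78, 27, 14, 20, 23, 17, 51, 48, 48, 49, 49, 50, 46, 48, 48, 48, 50]
[168, 171, 170, 172, 172, 166, 168, 170, 140, 42, 13, 26, 20, 19, 51, 49, 48, 51, 51, 49, 49, 46, 48, 50, 47]
```

```bash
python3 -c "
from h import *
print(ticket.close_job())"
```

```text
the job is handed in; nothing more can be done
None
```

I pressed the cap home with five trigger strokes, easing off when the trigger went firm at about 16.7 N, then released the jaw. The last images show the jaw back at its starting place, the trigger up and the closed cassette in its cradle. The job is handed in; no verdict was returned.

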